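# Pointing check of a blood tube and its smear before microscopy

### The job

Do the pointing check on the lavender case before its smear goes to the microscope: with the hand straight down, come down over the lavender-capped tube in the rack and keep the fingertips two or three centimetres above the middle of its cap for three seconds, then do the same above the middle of the pink smear on the slide with the lavender end in the tray. Travel well above everything in between, come down over no other tube or slide, and touch nothing at all. Finish with the hand raised well clear, some 20 cm above the bench.

Things in the scene. Friction and masses are not known exactly. Their poses are not given: they have to be found in the camera images.
- rack: White plastic sample-tube rack, fixed, 62 (x) x 164 (y) x 58 mm high, 2 rows of 6 places 25 mm apart. Origin under its centre, y along the rows, z up. Four capped tubes stand upright in it, the rest is empty; which tube stands where varies.
- tray: White plastic slide tray, fixed, 90 (x) x 182 (y) x 10 mm high, with five wells side by side along y, 35 mm apart. Origin under its centre. Four glass slides lie flat in it, long side along the tray's x; which slide lies in which well varies. The rack and the tray change sides from start to start.
- tube_lavender: Loose blood tube with a lavender cap, 13 mm across, 80 mm tall with the cap, white label. Origin under its foot, z up along it. The tube to point at.
- tube_lavender_cap (a point): Centre of the top face of the lavender tube's cap (cap 16 mm across, 18 mm high); its z points up out of the cap. About 86 mm above the bench.
- tube_red: Loose blood tube with a red cap, 13 mm across, 80 mm tall with the cap, white label. Origin under its foot, z up along it. Bystander.
- tube_red_cap (a point): Centre of the top face of the red tube's cap (cap 16 mm across, 18 mm high); its z points up out of the cap. About 86 mm above the bench.
- tube_green: Loose blood tube with a green cap, 13 mm across, 80 mm tall with the cap, white label. Origin under its foot, z up along it. Bystander.
- tube_green_cap (a point): Centre of the top face of the green tube's cap (cap 16 mm across, 18 mm high); its z points up out of the cap. About 86 mm above the bench.
- tube_yellow: Loose blood tube with a yellow cap, 13 mm across, 80 mm tall with the cap, white label. Origin under its foot, z up along it. Bystander.
- tube_yellow_cap (a point): Centre of the top face of the yellow tube's cap (cap 16 mm across, 18 mm high); its z points up out of the cap. About 86 mm above the bench.
- slide_lavender: Loose microscope slide with a lavender coloured end, 76 (x) x 26 (y) x 1.5 mm; the coloured end is its last 20 mm on the -x side, the rest is clear glass with a pink blood smear. Origin under its centre, z up. The slide to point at.
- slide_lavender_smear (a point): Middle of the pink smear (about 34 x 16 mm) on top of the lavender-ended slide, 6 mm from the slide's centre, away from its coloured end; z up. About 6 mm above the bench, below the tray's 10 mm rim.
- slide_red: Loose microscope slide with a red coloured end, 76 (x) x 26 (y) x 1.5 mm; the coloured end is its last 20 mm on the -x side, the rest is clear glass with a pink blood smear. Origin under its centre, z up. Bystander.
- slide_red_smear (a point): Middle of the pink smear (about 34 x 16 mm) on top of the red-ended slide, 6 mm from the slide's centre, away from its coloured end; z up. About 6 mm above the bench, below the tray's 10 mm rim.
- slide_green: Loose microscope slide with a green coloured end, 76 (x) x 26 (y) x 1.5 mm; the coloured end is its last 20 mm on the -x side, the rest is clear glass with a pink blood smear. Origin under its centre, z up. Bystander.
- slide_green_smear (a point): Middle of the pink smear (about 34 x 16 mm) on top of the green-ended slide, 6 mm from the slide's centre, away from its coloured end; z up. About 6 mm above the bench, below the tray's 10 mm rim.
- slide_yellow: Loose microscope slide with a yellow coloured end, 76 (x) x 26 (y) x 1.5 mm; the coloured end is its last 20 mm on the -x side, the rest is clear glass with a pink blood smear. Origin under its centre, z up. Bystander.
- slide_yellow_smear (a point): Middle of the pink smear (about 34 x 16 mm) on top of the yellow-ended slide, 6 mm from the slide's centre, away from its coloured end; z up. About 6 mm above the bench, below the tray's 10 mm rim.
- oil_bottle: Loose amber dropper bottle of immersion oil, 31 mm across, 95 mm tall. Origin under its foot. Bystander.
- timer: Loose white bench timer, 62 x 70 x 18 mm, lying flat. Origin under its centre. Bystander.
There are look-alikes about, which are no part of the job. Leave any black look-alike of the slide_lavender alone.

How it is judged (in metres and radians):
On the way, in this order (a step that is already met when the one before it is completed fails the run):
1. the fingers point down at the lavender tube's cap from just above it, for 2 s (horizontal distance between the grasp point and tube_lavender_cap below 0.012 m and z of the grasp point in the frame of tube_lavender_cap between 0.021 and 0.075 m), for 2 s.
2. the fingers point down at the smear on the lavender-ended slide from just above it, for 2 s (horizontal distance between the grasp point and slide_lavender_smear below 0.014 m and z of the grasp point in the frame of slide_lavender_smear between 0.021 and 0.075 m), for 2 s.
At the end, for the whole second after the job is handed in: Both pointed at in order, 2 s each (midpoint of the finger pads within 12 mm sideways of the cap's centre, then 14 mm of the smear's; 21 to 75 mm above), then the hand 15 cm or more above the tray; all tubes, slides, bottle and timer at rest within 6 mm and 0.1 rad of their start (z of the grasp point in the frame of tray above 0.15 m and distance of each of tube_lavender, tube_red, tube_green, tube_yellow, slide_lavender, slide_red, slide_green, slide_yellow, oil_bottle, timer from where it was at the start of the episode below 0.006 m and angle between each of tube_lavender, tube_red, tube_green, tube_yellow, slide_lavender, slide_red, slide_green, slide_yellow, oil_bottle, timer's own z axis and vertical below 0.1 rad and linear speed of each of tube_lavender, tube_red, tube_green, tube_yellow, slide_lavender, slide_red, slide_green, slide_yellow, oil_bottle, timer below 0.02 m/s); the robot touches nothing.
It fails at once if the hand or arm touches anything (contact force between any of the fingers, the arm and anything else above 0.5 N).
It fails at once if a tube, slide, the bottle or the timer is moved, lifted or carried (10 mm) (distance of any of tube_lavender, tube_red, tube_green, tube_yellow, slide_lavender, slide_red, slide_green, slide_yellow, oil_bottle, timer from where it was at the start of the episode above 0.01 m).
It fails at once if the hand comes down over another tube or slide (within 10 mm of its middle sideways and less than 75 mm above) ((horizontal distance between the grasp point and tube_red_cap below 0.01 m and z of the grasp point in the frame of tube_red_cap between -0.02 and 0.075 m) or (horizontal distance between the grasp point and slide_red_smear below 0.01 m and z of the grasp point in the frame of slide_red_smear between -0.02 and 0.075 m) or (horizontal distance between the grasp point and tube_green_cap below 0.01 m and z of the grasp point in the frame of tube_green_cap between -0.02 and 0.075 m) or (horizontal distance between the grasp point and slide_green_smear below 0.01 m and z of the grasp point in the frame of slide_green_smear between -0.02 and 0.075 m) or (horizontal distance between the grasp point and tube_yellow_cap below 0.01 m and z of the grasp point in the frame of tube_yellow_cap between -0.02 and 0.075 m) or (horizontal distance between the grasp point and slide_yellow_smear below 0.01 m and z of the grasp point in the frame of slide_yellow_smear between -0.02 and 0.075 m)).
It also fails if it takes over 58 s, if anything falls off the work surface, if the arm or the gripper's body presses on something with over 40 N, if the wrist force passes 120 N, or if a joint passes its speed limit or range.

### The arm

A 7-joint arm with a two-finger parallel gripper is mounted at the origin on the work surface. World frame = base frame: x ahead of the robot, y to its left, z up, the work surface at z = 0. Lengths are in mm, angles in rad, forces in N, time in s.
With the tool pointing down it reaches from about 400 to 875 mm from the base axis. Payload 6.5 kg.
Tool frame: the origin (TCP) lies at the very end of the fingers, on their centre line; the grasp point (between the pads) lies 19 mm behind it; z points along the fingers, y is the line along which they close (so a half turn about z gives the same grasp; the last joint's range is limited). The gripper opens to 88 mm and grips with 3 to 60 N. Pads are 18 mm wide; open, the fingers measure 123 mm over their backs; the gripper's body (75 mm by 187 mm) begins 45 mm behind the grasp point.
Start: joints at [1.093, 0.536, -0.004, 1.538, 0.003, 1.067, -0.071], TCP at [260.164, -595.655, 238.716] pointing down, gripper open.
Joint ranges: [-2.7, 2.7], [-0.37, 2.16], [-1.27, 1.26], [0.24, 2.4], [-1.31, 4.45], [0.19, 1.91], [-2.76, 2.76]. Speed limits (rad/s): [2.39, 2.39, 3.14, 3.14, 3.14, 3.14, 3.14].

### API

Orientations are given as [roll, pitch, yaw] about the fixed x, y, z axes, in that order (R = Rz(yaw) Ry(pitch) Rx(roll)).
In Python, from station import ctrl, optics, job, outline_of, landmark_of gives the robot as it stands.
- The arm moves only by the tool arm_command, never from a script. Its argument "motion" is a list of rows, each an object of numbers: "dx", "dy", "dz": the shift along the tool's x, y, z in mm; "roll": the turn about the tool's z in degrees; "claw": the closure, from 0 (fully open) to 1 (shut). In form: [{"dx": .., "dy": .., "dz": .., "roll": .., "claw": ..}, ...]. A call has 1 to 8 rows; each row shifts and turns the commanded pose from where the row before left it, along the tool's axes as they then stand; what a row does not reach is not made up. A row lasts 1/12 s, in which the tool goes at most 41.7 mm and 7.16 degrees, less where a joint would pass 70% of its speed; a pose out of reach is approached as far as the arm can. A call with a gripper value outside its range is refused whole. The fingers move at their own pace and stop on an object; the grip force is fixed at half the most. Time passes only in rows, so rows that do not move let the fingers close. It gives the time, the measured TCP pose, the force, the opening and the grip force at its end, in the units of the state.
- ctrl.get_obs(): the state, without advancing time (a new reading comes with each control period).
- optics.capture(name): name is "side" or "top" or "wrist"; returns a dict with "img" (400x640x3 uint8, blue, green, red), "K" (3x3 intrinsics, pixels), "R" (3x3) and "t" (3): a world point X has camera coordinates R X + t. Camera axes: x right, y down, z forward; pixel columns grow to the right and rows downward; lengths in mm; the calibration is good to about 2 mm. A picture is of the moment at which its call begins. There is no depth.
- job.job_done(): hands the job in; it is judged then, once.
Trained networks look in a picture, given as the dict that the camera call returned (one of the last four; its "shot" number tells which), for a name from the list of things; names that differ only in an ending like _2 or _b are one class to them, and where a whole thing is asked for, a point or a joint stands for the part that bears it (a point fixed in the world has none). Each returns a list of dicts, best first, with "confidence" (0 to 1); they miss things now and then, are a little off and sometimes report something else, mostly with a low value. They report only what shows in the picture. A call takes as long as a camera call. They do not tell look-alikes from the thing itself.
- outline_of(picture, label): "pixels" (400x640 bool, what is visible of it).
- landmark_of(picture, label): "point" ([x, y, z] in mm, in world coordinates, good to about 4 mm: a listed point, or the origin of a listed thing).
The state is a dict: "t": time; "joints": joint angles; "joint_vel": joint speeds; "tau": joint torques, N m; "position": TCP position; "orientation": TCP orientation; "force": force on the tool from outside, world axes, zero at the start; "wrist_torque": the same for the moment, N m; "opening": finger opening in mm; "finger_force": force on a finger pad.
Only numpy, scipy, OpenCV 4.12 (cv2) and the standard library are available. Lean on these libraries where they do the work, as an engineer would, in place of code of your own. Each camera call takes 0.05 s, during which the arm holds its last target. There are 200 camera calls.

## Working session

There is one attempt and no reset: what is moved stays moved. The work goes in short steps, Python scripts to look and compute and a tool call to move; the robot and the scene stay as the last step left them, time stands still between calls to the robot, and variables do not carry over. Pictures are saved under pics/ and viewed, at most 10 in all, crops included, and the job is handed in when it is done.

Besides the shell and the picture viewer there is one more tool, called after "Emit:" by a JSON object that holds its "api" and its "payload", one argument or row to a line. arm_command: Moves the arm, as the interface text tells. Its arguments: {"type":"object","properties":{"motion":{"type":"array"}},"required":["motion"]}

```bash
mkdir -p pics; cat > h.py <<'E'
import numpy as np, cv2
from station import ctrl, optics, job, outline_of, landmark_of
def proj(p,X):
    c=p["R"]@np.array(X,float)+np.array(p["t"]).ravel(); u=p["K"]@c; return u[:2]/u[2]
def ray(p,uv):
    R=p["R"];o=-R.T@np.array(p["t"]).ravel(); d=R.T@np.linalg.inv(p["K"])@[uv[0],uv[1],1]; return o,d/np.linalg.norm(d)
def at_z(p,uv,z):
    o,d=ray(p,uv); return o+d*(z-o[2])/d[2]
def tri(obs):
    A=np.zeros((3,3));b=np.zeros(3)
    for p,uv in obs:
        o,d=ray(p,uv);M=np.eye(3)-np.outer(d,d);A+=M;b+=M@o
    return np.linalg.solve(A,b)
E
python3 - <<'E'
from h import *
s=ctrl.get_obs(); print(s["t"],np.round(s["position"],1),np.round(s["orientation"],3))
for n in("top","side"):
    p=optics.capture(n); cv2.imwrite(f"pics/{n}1.png",p["img"])
    for l in("tube_lavender_cap","slide_lavender_smear","slide_lavender","slide_red_smear","tube_red_cap","tube_green_cap","tube_yellow_cap","rack","tray","oil_bottle","timer"):
        print(n,l,[(np.round(r["point"]).tolist(),proj(p,r["point"]).round().tolist(),round(r["confidence"],2)) for r in landmark_of(p,l)[:4]])
E
```

```text
0.0 [ 259.9 -595.1  237.8] [-3.14   0.     0.412]
top tube_lavender_cap [([502.0, -78.0, 85.0], [354.0, 261.0], 0.49)]
top slide_lavender_smear [([568.0, 157.0, 7.0], [260.0, 236.0], 0.71), ([515.0, 50.0, -3.0], [302.0, 257.0], 0.71), ([507.0, -158.0, 90.0], [389.0, 259.0], 0.17)]
top slide_lavender [([518.0, 44.0, -3.0], [305.0, 255.0], 0.82), ([562.0, 157.0, 6.0], [260.0, 238.0], 0.59), ([571.0, 192.0, 4.0], [247.0, 235.0], 0.5)]
top slide_red_smear [([577.0, 191.0, 2.0], [248.0, 233.0], 0.64), ([792.0, -109.0, 3.0], [363.0, 151.0], 0.22)]
top tube_red_cap [([485.0, -208.0, 84.0], [410.0, 268.0], 0.48)]
top tube_green_cap [([506.0, -156.0, 87.0], [388.0, 259.0], 0.44)]
top tube_yellow_cap [([482.0, -128.0, 84.0], [376.0, 269.0], 0.61)]
top rack [([493.0, -147.0, -4.0], [379.0, 265.0], 0.76), ([796.0, -109.0, 2.0], [363.0, 150.0], 0.49)]
top tray [([565.0, 231.0, -1.0], [232.0, 238.0], 0.95), ([479.0, -131.0, 5.0], [374.0, 271.0], 0.22)]
top oil_bottle [([509.0, -152.0, 7.0], [382.0, 259.0], 0.6), ([798.0, 70.0, 4.0], [295.0, 149.0], 0.47)]
top timer [([793.0, -106.0, -1.0], [361.0,
[... 341 characters left out ...]
.0, 216.0], 0.43)]
side slide_red_smear [([568.0, 195.0, 8.0], [273.0, 207.0], 0.45), ([570.0, 300.0, 5.0], [267.0, 190.0], 0.15)]
side tube_red_cap [([487.0, -207.0, 83.0], [259.0, 281.0], 0.52), ([569.0, 194.0, 5.0], [273.0, 208.0], 0.16)]
side tube_green_cap [([511.0, -156.0, 82.0], [269.0, 263.0], 0.7)]
side tube_yellow_cap [([482.0, -130.0, 85.0], [251.0, 256.0], 0.64)]
side rack [([496.0, -146.0, 4.0], [262.0, 296.0], 0.65)]
side tray [([563.0, 230.0, 3.0], [269.0, 203.0], 0.59)]
side oil_bottle [([793.0, 70.0, -0.0], [374.0, 224.0], 0.59)]
side timer [([800.0, -105.0, -3.0], [405.0, 266.0], 0.61), ([575.0, 265.0, 7.0], [271.0, 195.0], 0.6), ([569.0, 301.0, 7.0], [267.0, 190.0], 0.37)]
```

```bash
python3 - <<'E'
import cv2
a=cv2.imread("pics/top1.png")[200:300,220:440]; cv2.imwrite("pics/top1c.png",cv2.resize(a,None,fx=3.6,fy=3.6,interpolation=cv2.INTER_CUBIC))
E
```

```text
(no output)
```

View pics/top1.png

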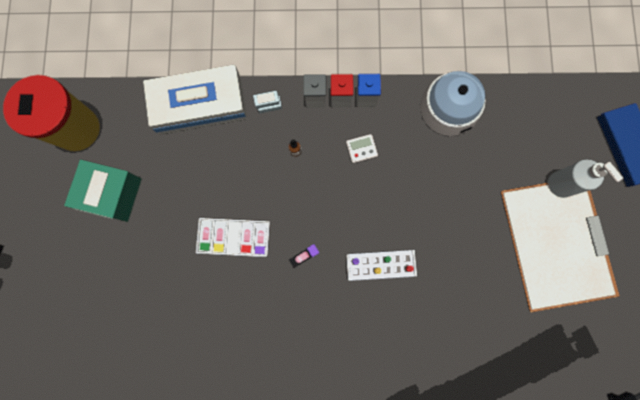

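View pics/top1c.png

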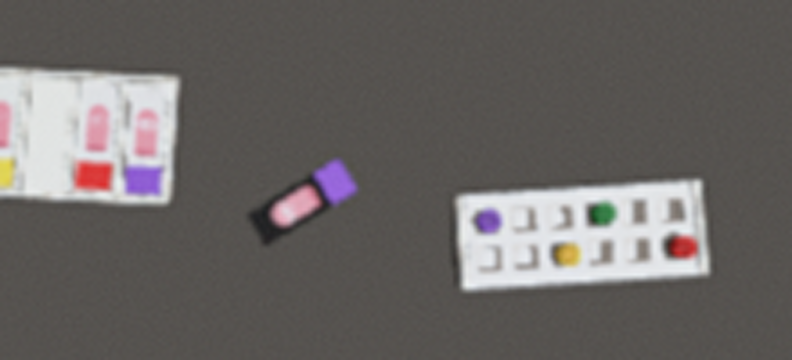

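View pics/side1.png

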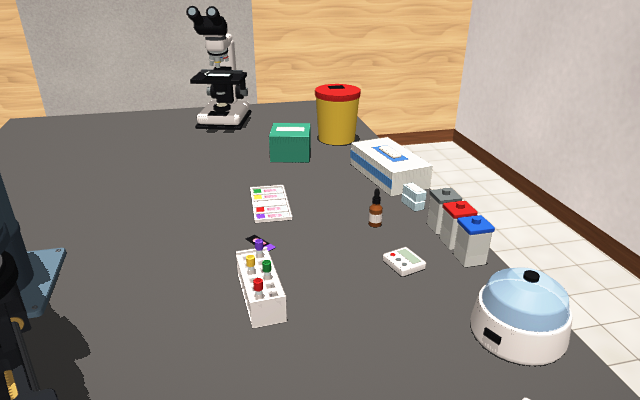

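Lavender-cap candidates: only the cap at top (355,261), side (260,243). Smear candidates: the tray slide with the lavender end at top (260,236), and the black look-alike lying loose between tray and rack at (302,257). I choose the tray slide. The side-view hits at (259,281) are the red cap.

```bash
python3 - <<'E'
from h import *
T=optics.capture("top");S=optics.capture("side")
def cen(p,roi,c):
    x0,y0,x1,y1=roi;h=cv2.cvtColor(p["img"][y0:y1,x0:x1],cv2.COLOR_BGR2HSV)
    m=cv2.inRange(h,*c); ys,xs=np.nonzero(m); return np.array([xs.mean()+x0,ys.mean()+y0]),len(xs)
lav=((122,80,60),(150,255,255))
ct=cen(T,(346,252,364,270),lav);cs=cen(S,(252,236,268,256),lav);print("cap px",ct,cs,tri([(T,ct[0]),(S,cs[0])]).round(1),at_z(T,ct[0],82).round(1))
et=cen(T,(252,243,270,258),lav);es=cen(S,(248,208,270,222),lav);print("end",et,es,tri([(T,et[0]),(S,es[0])]).round(1),at_z(T,et[0],6).round(1))
pk=((160,40,90),(179,255,255))
pt=cen(T,(252,224,270,246),pk);print("smear",pt,at_z(T,pt[0],6).round(1))
s=ctrl.get_obs();print(s["t"],s["position"])
E
```

```text
cap px (array([355.42857143, 260.96428571]), 28) (array([259.48514851, 244.3960396 ]), 101) [502.6 -81.   77.5] [502.  -80.6  82. ]
end (array([259.11764706, 249.64705882]), 68) (array([260.14705882, 215.64705882]), 34) [532.5 159.4   7.8] [533.2 159.7   6. ]
smear (array([260.23076923, 237.13461538]), 52) [565.1 157.5   6. ]
1.3 [ 260.16075287 -595.65656775  238.71754727]
```

Emit:
{"api": "arm_command", "payload": {
  "motion": [
    {"dx": 26,"dy": -23,"dz": -5},
    {"dx": 26,"dy": -23,"dz": -5},
    {"dx": 26,"dy": -23},
    {"dx": 26,"dy": -23},
    {"dx": 26,"dy": -23},
    {"dx": 26,"dy": -23},
    {"dx": 26,"dy": -23},
    {"dx": 26,"dy": -23}
  ]
}}

```text
validation failed for argument at $.mo...
```

Emit:
{"api": "arm_command", "payload": {
  "motion": [
    {"dx": 26,"dy": -23},
    {"dx": 26,"dy": -23},
    {"dx": 26,"dy": -23},
    {"dx": 26,"dy": -23},
    {"dx": 26,"dy": -23},
    {"dx": 20,"dy": -16},
    {"dx": 10,"dy": -8},
    {}
  ]
}}

```text
validation failed for argument at $.mo...
```

```bash
cat > w.py <<'E'
from h import *
import sys
s=ctrl.get_obs();print(s["t"],np.round(s["position"],1),np.round(s["orientation"],3))
p=optics.capture("wrist");cv2.imwrite(f"pics/{sys.argv[1]}.png",p["img"])
for l in sys.argv[2:]:
    print(l,[(np.round(r["point"]).tolist(),proj(p,r["point"]).round().tolist(),round(r["confidence"],2)) for r in landmark_of(p,l)[:4]])
for X in((503,-80,86),(567,158,6)): print(X,proj(p,X).round())
E
python3 w.py w1 tube_lavender_cap slide_lavender_smear
```

```text
1.3 [ 260.2 -595.7  238.7] [-3.142  0.     0.412]
tube_lavender_cap []
slide_lavender_smear []
(503, -80, 86) [-390. -605.]
(567, 158, 6) [-605. -771.]
```

All fields are needed in every row.

Emit:
{"api": "arm_command", "payload": {
  "motion": [
    {"dx": 26,"dy": -23,"dz": -5,"roll": 0,"claw": 0},
    {"dx": 26,"dy": -23,"dz": -5,"roll": 0,"claw": 0},
    {"dx": 26,"dy": -23,"dz": 0,"roll": 0,"claw": 0},
    {"dx": 26,"dy": -23,"dz": 0,"roll": 0,"claw": 0},
    {"dx": 26,"dy": -23,"dz": 0,"roll": 0,"claw": 0},
    {"dx": 26,"dy": -23,"dz": 0,"roll": 0,"claw": 0},
    {"dx": 26,"dy": -23,"dz": 0,"roll": 0,"claw": 0},
    {"dx": 26,"dy": -23,"dz": 0,"roll": 0,"claw": 0}
  ]
}}

```text
t: 2.12
position: [377.6, -342.3, 249.0]
orientation: [3.141, -0.0, 0.412]
force: [-0.2, -0.2, -0.3]
opening: 88.2
finger_force: 0.0
```

Emit:
{"api": "arm_command", "payload": {
  "motion": [
    {"dx": 28,"dy": -24,"dz": 0,"roll": 0,"claw": 0},
    {"dx": 28,"dy": -24,"dz": 0,"roll": 0,"claw": 0},
    {"dx": 28,"dy": -24,"dz": 0,"roll": 0,"claw": 0},
    {"dx": 28,"dy": -24,"dz": 0,"roll": 0,"claw": 0},
    {"dx": 28,"dy": -24,"dz": 0,"roll": 0,"claw": 0},
    {"dx": 26,"dy": -24,"dz": 0,"roll": 0,"claw": 0},
    {"dx": 26,"dy": -24,"dz": 0,"roll": 0,"claw": 0},
    {"dx": 28,"dy": -22,"dz": 0,"roll": 0,"claw": 0}
  ]
}}

```text
t: 2.78
position: [502.9, -79.9, 248.9]
orientation: [3.141, -0.0, 0.412]
force: [0.2, -0.1, -0.4]
opening: 88.2
finger_force: 0.0
```

```bash
python3 w.py w2 tube_lavender_cap slide_lavender_smear
```

```text
2.7833 [502.9 -79.9 248.9] [ 3.141 -0.     0.412]
tube_lavender_cap [([502.0, -81.0, 87.0], [322.0, 183.0], 0.56)]
slide_lavender_smear [([567.0, 158.0, 4.0], [135.0, 17.0], 0.65), ([515.0, 52.0, 1.0], [218.0, 108.0], 0.58)]
(503, -80, 86) [322. 182.]
(567, 158, 6) [134.  17.]
```

View pics/w2.png

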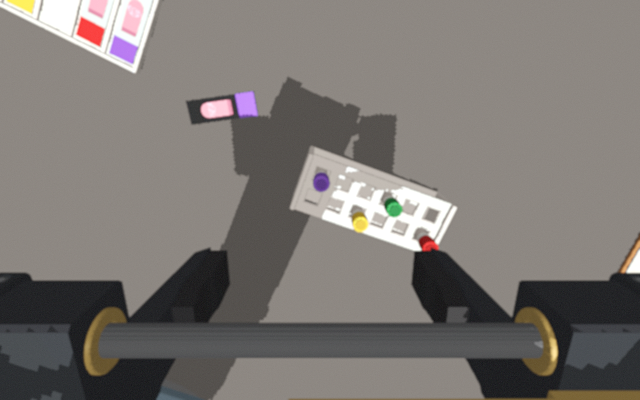

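The wrist picture shows the lavender cap at (321,181), where my estimate projects to (322,182). It also shows the tray's lavender slide smear at (134,17), with the black look-alike apart at (218,108). I'm going down to about 27 mm above the cap.

Emit:
{"api": "arm_command", "payload": {
  "motion": [
    {"dx": 0,"dy": 0,"dz": 20,"roll": 0,"claw": 0},
    {"dx": 0,"dy": 0,"dz": 20,"roll": 0,"claw": 0},
    {"dx": 0,"dy": 0,"dz": 20,"roll": 0,"claw": 0},
    {"dx": 0,"dy": 0,"dz": 20,"roll": 0,"claw": 0},
    {"dx": 0,"dy": 0,"dz": 20,"roll": 0,"claw": 0},
    {"dx": 0,"dy": 0,"dz": 15,"roll": 0,"claw": 0},
    {"dx": 0,"dy": 0,"dz": 13,"roll": 0,"claw": 0},
    {"dx": 0,"dy": 0,"dz": 8,"roll": 0,"claw": 0}
  ]
}}

```text
t: 3.6
position: [501.4, -83.2, 111.3]
orientation: [-3.141, 0.002, 0.41]
force: [-0.1, -0.1, 0.2]
opening: 88.1
finger_force: 0.0
```

```bash
python3 w.py w3 tube_lavender_cap
```

```text
3.6 [501.4 -83.2 111.3] [-3.141e+00  2.000e-03  4.100e-01]
tube_lavender_cap [([500.0, -78.0, 88.0], [314.0, 244.0], 0.72)]
(503, -80, 86) [319. 238.]
(567, 158, 6) [ 16. -34.]
```

View pics/w3.png

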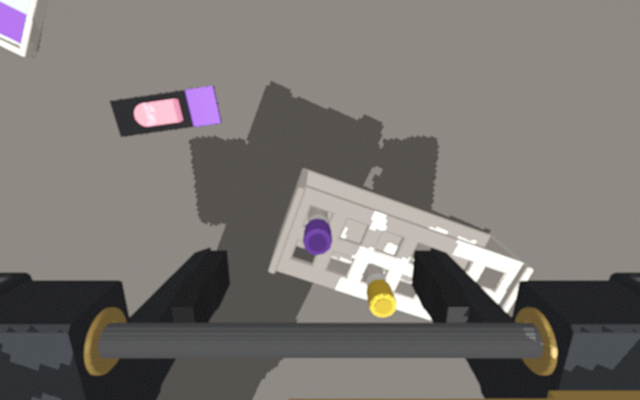

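Cap top at about (318,241), yellow tube at (382,303). This fits my estimate to within 3 mm, so I hold here.

Emit:
{"api": "arm_command", "payload": {
  "motion": [
    {"dx": 0,"dy": 0,"dz": 0,"roll": 0,"claw": 0},
    {"dx": 0,"dy": 0,"dz": 0,"roll": 0,"claw": 0},
    {"dx": 0,"dy": 0,"dz": 0,"roll": 0,"claw": 0},
    {"dx": 0,"dy": 0,"dz": 0,"roll": 0,"claw": 0}
  ]
}}

```text
t: 4.03
position: [503.1, -81.7, 113.4]
orientation: [3.141, -0.001, 0.412]
force: [0.1, -0.1, -0.1]
opening: 87.9
finger_force: 0.0
```

```bash
python3 - <<'E'
from h import *
s=ctrl.get_obs();print(s["t"],np.round(s["position"],1),s["orientation"])
p=optics.capture("wrist");print([ (r["point"],r["confidence"]) for r in landmark_of(p,"tube_lavender_cap")])
h=cv2.cvtColor(p["img"],cv2.COLOR_BGR2HSV);m=cv2.inRange(h,(118,90,40),(150,255,255));m[:200]=0;m[275:]=0;m[:,:280]=0;m[:,360:]=0
ys,xs=np.nonzero(m);print(xs.min(),xs.max(),ys.min(),ys.max())
a=(xs.max()-xs.min())/2  # top disc touches lower edge
print(at_z(p,((xs.min()+xs.max())/2,ys.max()-a),86).round(1))
E
```

```text
4.0333 [503.1 -81.7 113.4] [ 3.14086484e+00 -1.05828056e-03  4.11694285e-01]
[([500.0, -81.3, 86.9], 0.74), ([492.5, -144.4, 0.5], 0.22)]
305 331 222 256
[501.2 -79.6  86. ]
```

Settled within about 3 mm of the cap, fingertips 27 mm above it. Holding for the rest of the three seconds.

Emit:
{"api": "arm_command", "payload": {
  "motion": [
    {"dx": 0,"dy": 0,"dz": 0,"roll": 0,"claw": 0},
    {"dx": 0,"dy": 0,"dz": 0,"roll": 0,"claw": 0},
    {"dx": 0,"dy": 0,"dz": 0,"roll": 0,"claw": 0},
    {"dx": 0,"dy": 0,"dz": 0,"roll": 0,"claw": 0},
    {"dx": 0,"dy": 0,"dz": 0,"roll": 0,"claw": 0},
    {"dx": 0,"dy": 0,"dz": 0,"roll": 0,"claw": 0},
    {"dx": 0,"dy": 0,"dz": 0,"roll": 0,"claw": 0},
    {"dx": 0,"dy": 0,"dz": 0,"roll": 0,"claw": 0}
  ]
}}

```text
t: 4.8
position: [502.7, -81.6, 112.7]
orientation: [3.142, 0.0, 0.412]
force: [0.0, 0.9, -0.2]
opening: 88.3
finger_force: 0.0
```

Emit:
{"api": "arm_command", "payload": {
  "motion": [
    {"dx": 0,"dy": 0,"dz": 0,"roll": 0,"claw": 0},
    {"dx": 0,"dy": 0,"dz": 0,"roll": 0,"claw": 0},
    {"dx": 0,"dy": 0,"dz": 0,"roll": 0,"claw": 0},
    {"dx": 0,"dy": 0,"dz": 0,"roll": 0,"claw": 0},
    {"dx": 0,"dy": 0,"dz": 0,"roll": 0,"claw": 0},
    {"dx": 0,"dy": 0,"dz": 0,"roll": 0,"claw": 0},
    {"dx": 0,"dy": 0,"dz": 0,"roll": 0,"claw": 0},
    {"dx": 0,"dy": 0,"dz": 0,"roll": 0,"claw": 0}
  ]
}}

```text
t: 5.47
position: [502.7, -81.6, 112.7]
orientation: [3.142, 0.0, 0.412]
force: [-1.2, 0.7, -0.1]
opening: 88.1
finger_force: 0.0
```

Emit:
{"api": "arm_command", "payload": {
  "motion": [
    {"dx": 0,"dy": 0,"dz": 0,"roll": 0,"claw": 0},
    {"dx": 0,"dy": 0,"dz": 0,"roll": 0,"claw": 0},
    {"dx": 0,"dy": 0,"dz": 0,"roll": 0,"claw": 0},
    {"dx": 0,"dy": 0,"dz": 0,"roll": 0,"claw": 0},
    {"dx": 0,"dy": 0,"dz": 0,"roll": 0,"claw": 0},
    {"dx": 0,"dy": 0,"dz": 0,"roll": 0,"claw": 0},
    {"dx": 0,"dy": 0,"dz": 0,"roll": 0,"claw": 0},
    {"dx": 0,"dy": 0,"dz": 0,"roll": 0,"claw": 0}
  ]
}}

```text
t: 6.13
position: [502.7, -81.6, 112.7]
orientation: [-3.142, 0.0, 0.412]
force: [0.1, 0.3, -0.4]
opening: 87.9
finger_force: 0.0
```

Emit:
{"api": "arm_command", "payload": {
  "motion": [
    {"dx": 0,"dy": 0,"dz": 0,"roll": 0,"claw": 0},
    {"dx": 0,"dy": 0,"dz": 0,"roll": 0,"claw": 0},
    {"dx": 0,"dy": 0,"dz": 0,"roll": 0,"claw": 0},
    {"dx": 0,"dy": 0,"dz": 0,"roll": 0,"claw": 0},
    {"dx": 0,"dy": 0,"dz": 0,"roll": 0,"claw": 0},
    {"dx": 0,"dy": 0,"dz": 0,"roll": 0,"claw": 0},
    {"dx": 0,"dy": 0,"dz": 0,"roll": 0,"claw": 0},
    {"dx": 0,"dy": 0,"dz": 0,"roll": 0,"claw": 0}
  ]
}}

```text
t: 6.8
position: [502.7, -81.6, 112.7]
orientation: [-3.142, 0.0, 0.412]
force: [-0.2, 0.1, 0.7]
opening: 88.3
finger_force: 0.0
```

Emit:
{"api": "arm_command", "payload": {
  "motion": [
    {"dx": 0,"dy": 0,"dz": -15,"roll": 0,"claw": 0},
    {"dx": 0,"dy": 0,"dz": -20,"roll": 0,"claw": 0},
    {"dx": 0,"dy": 0,"dz": -20,"roll": 0,"claw": 0},
    {"dx": 0,"dy": 0,"dz": -20,"roll": 0,"claw": 0},
    {"dx": 0,"dy": 0,"dz": -20,"roll": 0,"claw": 0},
    {"dx": 0,"dy": 0,"dz": -20,"roll": 0,"claw": 0},
    {"dx": 0,"dy": 0,"dz": -15,"roll": 0,"claw": 0},
    {"dx": 0,"dy": 0,"dz": -6,"roll": 0,"claw": 0}
  ]
}}

```text
t: 7.47
position: [503.8, -81.7, 250.9]
orientation: [3.14, -0.003, 0.412]
force: [0.6, 0.3, 0.6]
opening: 88.4
finger_force: 0.0
```

Emit:
{"api": "arm_command", "payload": {
  "motion": [
    {"dx": 19,"dy": -24,"dz": 0,"roll": 0,"claw": 0},
    {"dx": 20,"dy": -25,"dz": 0,"roll": 0,"claw": 0},
    {"dx": 20,"dy": -25,"dz": 0,"roll": 0,"claw": 0},
    {"dx": 20,"dy": -25,"dz": 0,"roll": 0,"claw": 0},
    {"dx": 20,"dy": -25,"dz": 0,"roll": 0,"claw": 0},
    {"dx": 20,"dy": -25,"dz": 0,"roll": 0,"claw": 0},
    {"dx": 20,"dy": -25,"dz": 0,"roll": 0,"claw": 0},
    {"dx": 15,"dy": -20,"dz": 0,"roll": 0,"claw": 0}
  ]
}}

```text
t: 8.13
position: [566.0, 160.7, 247.9]
orientation: [-3.141, 0.0, 0.414]
force: [0.2, -0.4, 0.8]
opening: 88.4
finger_force: 0.0
```

Emit:
{"api": "arm_command", "payload": {
  "motion": [
    {"dx": 0,"dy": 0,"dz": 0,"roll": 0,"claw": 0},
    {"dx": 0,"dy": 0,"dz": 0,"roll": 0,"claw": 0},
    {"dx": 0,"dy": 0,"dz": 0,"roll": 0,"claw": 0}
  ]
}}

```text
t: 8.38
position: [565.8, 156.6, 247.9]
orientation: [3.141, 0.002, 0.411]
force: [0.2, 0.3, -0.2]
opening: 87.8
finger_force: 0.0
```

```bash
python3 w.py w4 slide_lavender_smear slide_lavender slide_red_smear
```

```text
8.3833 [565.8 156.6 247.9] [3.141e+00 2.000e-03 4.110e-01]
slide_lavender_smear [([516.0, 51.0, -0.0], [382.0, 233.0], 0.93), ([576.0, 300.0, 5.0], [206.0, 105.0], 0.68), ([567.0, 159.0, 1.0], [320.0, 162.0], 0.65)]
slide_lavender [([516.0, 47.0, 1.0], [385.0, 234.0], 0.87), ([563.0, 193.0, 2.0], [292.0, 154.0], 0.37)]
slide_red_smear [([572.0, 197.0, 5.0], [291.0, 146.0], 0.57), ([796.0, -103.0, 1.0], [627.0, 66.0], 0.22)]
(503, -80, 86) [500. 320.]
(567, 158, 6) [321. 163.]
```

View pics/w4.png

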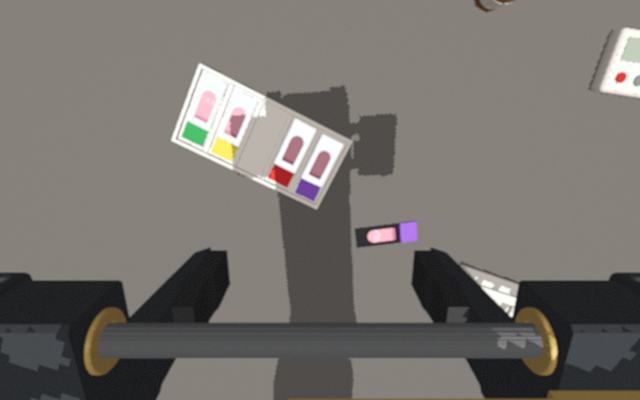

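The lavender slide's smear is at (320,164) and my estimate projects to (321,163); the red slide is at (291,148) and the black look-alike at (382,235). I'm descending.

Emit:
{"api": "arm_command", "payload": {
  "motion": [
    {"dx": 0,"dy": 0,"dz": 20,"roll": 0,"claw": 0},
    {"dx": 0,"dy": 0,"dz": 25,"roll": 0,"claw": 0},
    {"dx": 0,"dy": 0,"dz": 25,"roll": 0,"claw": 0},
    {"dx": 0,"dy": 0,"dz": 25,"roll": 0,"claw": 0},
    {"dx": 0,"dy": 0,"dz": 25,"roll": 0,"claw": 0},
    {"dx": 0,"dy": 0,"dz": 25,"roll": 0,"claw": 0},
    {"dx": 0,"dy": 0,"dz": 15,"roll": 0,"claw": 0},
    {"dx": 0,"dy": 0,"dz": 10,"roll": 0,"claw": 0}
  ]
}}

```text
t: 9.25
position: [565.2, 156.5, 76.8]
orientation: [3.142, 0.003, 0.411]
force: [-0.4, -1.1, -0.4]
opening: 88.0
finger_force: 0.0
```

Emit:
{"api": "arm_command", "payload": {
  "motion": [
    {"dx": 0,"dy": 0,"dz": 10,"roll": 0,"claw": 0},
    {"dx": 0,"dy": 0,"dz": 10,"roll": 0,"claw": 0},
    {"dx": 0,"dy": 0,"dz": 10,"roll": 0,"claw": 0},
    {"dx": 0,"dy": 0,"dz": 8,"roll": 0,"claw": 0},
    {"dx": 0,"dy": 0,"dz": 6,"roll": 0,"claw": 0},
    {"dx": 0,"dy": 0,"dz": 0,"roll": 0,"claw": 0},
    {"dx": 0,"dy": 0,"dz": 0,"roll": 0,"claw": 0},
    {"dx": 0,"dy": 0,"dz": 0,"roll": 0,"claw": 0}
  ]
}}

```text
t: 9.92
position: [566.5, 158.0, 35.1]
orientation: [3.142, -0.001, 0.412]
force: [0.1, -0.1, -0.4]
opening: 88.2
finger_force: 0.0
```

```bash
python3 w.py w5 slide_lavender_smear
```

```text
9.9167 [566.5 158.   35.1] [ 3.142e+00 -1.000e-03  4.120e-01]
slide_lavender_smear [([568.0, 158.0, 4.0], [324.0, 236.0], 0.93), ([514.0, 50.0, 1.0], [440.0, 364.0], 0.85)]
(503, -80, 86) [726. 604.]
(567, 158, 6) [323. 240.]
```

View pics/w5.png

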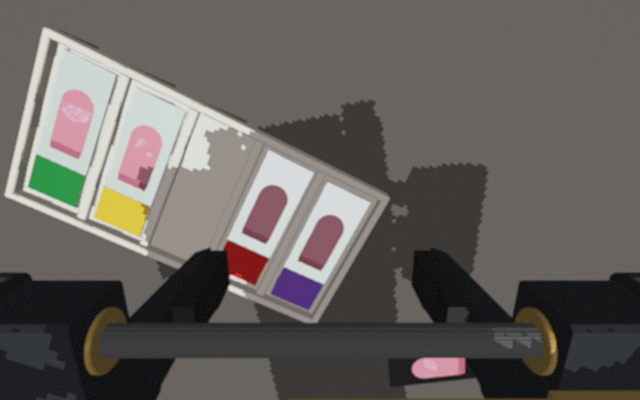

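Smear centre at (322,240), with my estimate at (323,240). The tips are 29 mm above it, so I hold for three seconds and then rise.

Emit:
{"api": "arm_command", "payload": {
  "motion": [
    {"dx": 0,"dy": 0,"dz": 0,"roll": 0,"claw": 0},
    {"dx": 0,"dy": 0,"dz": 0,"roll": 0,"claw": 0},
    {"dx": 0,"dy": 0,"dz": 0,"roll": 0,"claw": 0},
    {"dx": 0,"dy": 0,"dz": 0,"roll": 0,"claw": 0},
    {"dx": 0,"dy": 0,"dz": 0,"roll": 0,"claw": 0},
    {"dx": 0,"dy": 0,"dz": 0,"roll": 0,"claw": 0},
    {"dx": 0,"dy": 0,"dz": 0,"roll": 0,"claw": 0},
    {"dx": 0,"dy": 0,"dz": 0,"roll": 0,"claw": 0}
  ]
}}

```text
t: 10.68
position: [566.1, 157.8, 34.7]
orientation: [3.142, 0.0, 0.412]
force: [0.0, 0.7, -0.3]
opening: 87.7
finger_force: 0.0
```

Emit:
{"api": "arm_command", "payload": {
  "motion": [
    {"dx": 0,"dy": 0,"dz": 0,"roll": 0,"claw": 0},
    {"dx": 0,"dy": 0,"dz": 0,"roll": 0,"claw": 0},
    {"dx": 0,"dy": 0,"dz": 0,"roll": 0,"claw": 0},
    {"dx": 0,"dy": 0,"dz": 0,"roll": 0,"claw": 0},
    {"dx": 0,"dy": 0,"dz": 0,"roll": 0,"claw": 0},
    {"dx": 0,"dy": 0,"dz": 0,"roll": 0,"claw": 0},
    {"dx": 0,"dy": 0,"dz": 0,"roll": 0,"claw": 0},
    {"dx": 0,"dy": 0,"dz": 0,"roll": 0,"claw": 0}
  ]
}}

```text
t: 11.35
position: [566.1, 157.8, 34.7]
orientation: [-3.142, 0.0, 0.412]
force: [-1.2, 0.1, -0.8]
opening: 88.3
finger_force: 0.0
```

Emit:
{"api": "arm_command", "payload": {
  "motion": [
    {"dx": 0,"dy": 0,"dz": 0,"roll": 0,"claw": 0},
    {"dx": 0,"dy": 0,"dz": 0,"roll": 0,"claw": 0},
    {"dx": 0,"dy": 0,"dz": 0,"roll": 0,"claw": 0},
    {"dx": 0,"dy": 0,"dz": 0,"roll": 0,"claw": 0},
    {"dx": 0,"dy": 0,"dz": 0,"roll": 0,"claw": 0},
    {"dx": 0,"dy": 0,"dz": 0,"roll": 0,"claw": 0},
    {"dx": 0,"dy": 0,"dz": 0,"roll": 0,"claw": 0},
    {"dx": 0,"dy": 0,"dz": 0,"roll": 0,"claw": 0}
  ]
}}

```text
t: 12.02
position: [566.1, 157.8, 34.7]
orientation: [-3.142, 0.0, 0.412]
force: [0.9, -0.7, 0.1]
opening: 88.1
finger_force: 0.0
```

Emit:
{"api": "arm_command", "payload": {
  "motion": [
    {"dx": 0,"dy": 0,"dz": 0,"roll": 0,"claw": 0},
    {"dx": 0,"dy": 0,"dz": 0,"roll": 0,"claw": 0},
    {"dx": 0,"dy": 0,"dz": 0,"roll": 0,"claw": 0},
    {"dx": 0,"dy": 0,"dz": 0,"roll": 0,"claw": 0},
    {"dx": 0,"dy": 0,"dz": 0,"roll": 0,"claw": 0},
    {"dx": 0,"dy": 0,"dz": 0,"roll": 0,"claw": 0},
    {"dx": 0,"dy": 0,"dz": 0,"roll": 0,"claw": 0},
    {"dx": 0,"dy": 0,"dz": 0,"roll": 0,"claw": 0}
  ]
}}

```text
t: 12.68
position: [566.1, 157.8, 34.7]
orientation: [-3.142, 0.0, 0.412]
force: [-0.4, 0.1, 0.1]
opening: 88.3
finger_force: 0.0
```

Emit:
{"api": "arm_command", "payload": {
  "motion": [
    {"dx": 0,"dy": 0,"dz": 0,"roll": 0,"claw": 0},
    {"dx": 0,"dy": 0,"dz": 0,"roll": 0,"claw": 0},
    {"dx": 0,"dy": 0,"dz": 0,"roll": 0,"claw": 0},
    {"dx": 0,"dy": 0,"dz": 0,"roll": 0,"claw": 0},
    {"dx": 0,"dy": 0,"dz": 0,"roll": 0,"claw": 0},
    {"dx": 0,"dy": 0,"dz": 0,"roll": 0,"claw": 0}
  ]
}}

```text
t: 13.18
position: [566.1, 157.8, 34.7]
orientation: [-3.142, 0.0, 0.412]
force: [0.5, -0.1, -1.0]
opening: 88.2
finger_force: 0.0
```

Emit:
{"api": "arm_command", "payload": {
  "motion": [
    {"dx": 0,"dy": 0,"dz": -15,"roll": 0,"claw": 0},
    {"dx": 0,"dy": 0,"dz": -25,"roll": 0,"claw": 0},
    {"dx": 0,"dy": 0,"dz": -25,"roll": 0,"claw": 0},
    {"dx": 0,"dy": 0,"dz": -25,"roll": 0,"claw": 0},
    {"dx": 0,"dy": 0,"dz": -25,"roll": 0,"claw": 0},
    {"dx": 0,"dy": 0,"dz": -25,"roll": 0,"claw": 0},
    {"dx": 0,"dy": 0,"dz": -25,"roll": 0,"claw": 0},
    {"dx": 0,"dy": 0,"dz": -15,"roll": 0,"claw": 0}
  ]
}}

```text
t: 13.85
position: [567.0, 158.2, 217.5]
orientation: [3.141, -0.003, 0.412]
force: [0.8, -0.1, 0.8]
opening: 88.6
finger_force: 0.0
```

Emit:
{"api": "arm_command", "payload": {
  "motion": [
    {"dx": 0,"dy": 0,"dz": -10,"roll": 0,"claw": 0},
    {"dx": 0,"dy": 0,"dz": -5,"roll": 0,"claw": 0},
    {"dx": 0,"dy": 0,"dz": 0,"roll": 0,"claw": 0},
    {"dx": 0,"dy": 0,"dz": 0,"roll": 0,"claw": 0},
    {"dx": 0,"dy": 0,"dz": 0,"roll": 0,"claw": 0},
    {"dx": 0,"dy": 0,"dz": 0,"roll": 0,"claw": 0}
  ]
}}

```text
t: 14.35
position: [565.5, 157.6, 228.5]
orientation: [-3.141, 0.002, 0.412]
force: [0.5, -0.3, -0.4]
opening: 88.4
finger_force: 0.0
```

```bash
python3 -c "
from station import job
print(job.job_done())"
```

```text
the job is handed in; nothing more can be done
None
```

I pointed at the lavender cap and then at the lavender slide's smear, holding about 3 s at each with the fingertips 27–29 mm above. I saw no sign of contact, raised the hand to about 23 cm and handed the job in; it returned no verdict.

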